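# Load a vial into the sprung clamshell press, pin it and hold it shut

### The arm

A 6-joint arm with a two-finger parallel gripper is mounted at the origin on the work surface. World frame = base frame: x ahead of the robot, y to its left, z up, the work surface at z = 0. Lengths are in mm, angles in rad, forces in N, time in s.
With the tool pointing down it reaches from about 250 to 800 mm from the base axis. Payload 3.9 kg.
Tool frame: the origin (TCP) lies between the finger pads; the fingertips stand 14 mm ahead of it and the grasp point (between the pads) lies 5 mm behind it; x points along the fingers, y is the direction in which the jaws open and shut, and the axes are right-handed (so a half turn about x gives the same grasp; the last joint's range is limited). The gripper opens to 85 mm and grips with 20 to 120 N. Pads are 22 mm wide; open, the fingers measure 114 mm over their backs; the gripper's body (76 mm by 85 mm) begins 54 mm behind the grasp point. The pads swing forward as they close: fully open they stand 13 mm farther back than shut.
Start: joints at [1.209, 0.26, -0.138, 1.173, 0, 1.571], TCP at [185.823, 491.004, 245.304] pointing down, gripper open.
Joint ranges: [-2.78, 2.78], [-0.83, 1.72], [-1.28, 1.37], [-1.9, 2.12], [-1.57, 1.48], [-3.14, 3.14]. Speed limits (rad/s): [2.57, 2.57, 3.14, 3.14, 3.14, 3.14].

### API

Orientations are given as a rotation vector (axis times angle).
In Python, from bench import env gives the robot as it stands.
- The arm moves only by the tool step_arm, never from a script. Its argument "increments" is one flat list of numbers, 7 for each row, row after row: the shift along the tool's x, y, z in m, then the turn, a rotation vector about the tool's x, y, z in rad, then the gripper command: -1 is shut, 1 is fully open, values between are in proportion. In form: [x, y, z, rx, ry, rz, jaw, x, y, z, rx, ry, rz, jaw, ...]. A call has 1 to 12 rows; each row is the pose to reach, as a shift and turn from the pose commanded when the call began, along the tool's axes at that moment; what a row does not reach only later rows make up. A row lasts 1/12 s, in which the tool goes at most 41.7 mm and 7.16 degrees, less where a joint would pass 70% of its speed; a pose out of reach is approached as far as the arm can. A call with a gripper value outside its range is refused whole. The fingers move at their own pace and stop on an object; "force" is the grip in N (left out, the last holds). Time passes only in rows, so rows that repeat a pose let the fingers close. It gives the time, the measured TCP pose, the force and the opening at its end, in the units of the state.
- env.observe(): the state, without advancing time (a new reading comes with each control period).
- env.read_camera(name): name is "scene" or "top"; returns (picture, depth): 400x640x3 uint8, red, green, blue; 400x640 float32, mm along the optical axis (not along the pixel's ray), 0 where there is no reading.
- env.camera_info(name): a dict with "fx", "fy", "cx", "cy" (pixels), "world_from_camera" (4x4, takes a point from camera to world coordinates). Camera axes: x right, y up, looking along -z (the intrinsics and any distortion apply to the point x, -y, -z); pixel columns grow to the right and rows downward; lengths in mm; the calibration is good to about 2 mm. A picture is of the moment at which its call begins. camera_info takes no time and is no camera call.
- env.finish_job(): hands the job in, once; it reports no verdict.
Trained networks look in the newest picture that a camera, given by its name, has taken for a name from the list of things; names that differ only in an ending like _2 or _b are one class to them, and where a whole thing is asked for, a point or a joint stands for the part that bears it (a point fixed in the world has none). Each returns a list of dicts, best first, with "score" (0 to 1); they miss things now and then, are a little off and sometimes report something else, mostly with a low value. They report only what shows in the picture. A call takes as long as a camera call. They do not tell look-alikes from the thing itself.
- env.cut_out(target, camera): "mask" (400x640 bool, what is visible of it).
- env.tip_of(target, camera): "at" ([x, y, z] in mm, in the coordinates of the camera as it stood for that picture, good to about 4 mm: a listed point, or the origin of a listed thing).
The state is a dict: "time_s": time; "joint_pos": joint angles; "qvel": joint speeds; "joint_efforts": joint torques, N m; "tcp_pos": TCP position; "ee_rot": TCP orientation; "wrist_force": force on the tool from outside, world axes, zero at the start; "ft_torque": the same for the moment, N m; "opening": finger opening in mm.
Only numpy, scipy, OpenCV 4.12 (cv2) and the standard library are available. Lean on these libraries where they do the work, as an engineer would, in place of code of your own. Each camera call takes 0.05 s, during which the arm holds its last target.

### The job

Stand the amber, blue-capped vial upright in the round socket of the clamshell press and fold the hinged lid down onto it. Then take the red-knobbed steel pin out of its black holder and push it down through the lid hole into the bore of the post below, until its collar presses the lid fully shut against the sprung seat. Finish while still holding the pin and pressing it down (the lid springs ajar if you let up), and leave the two white vials standing beside the press where they are.

Things in the scene. Friction and masses are not known exactly. Their poses are not given: they have to be found in the camera images.
- cell: Clamshell vial press, fixed: aluminium base plate 100 (x) x 210 (y) x 10 mm. Origin: centre of its underside, on the bench; z up. In its frame: vial socket block 52 x 52 mm, top at z 42 mm, on the z axis; pin post 32 x 32 mm at y = -55 mm, top at z 79 mm; two hinge cheeks (58 mm apart inside, tops at z 96 mm) at y = +75 mm
- socket (a point): Centre of the mouth of the round vial socket (hole 31 mm wide, 42 mm above the bench). Axes as cell. In it lies a black sprung seat, 22 mm below the mouth, that gives up to 8 mm, 1.5 N per mm
- bore (a point): Centre of the mouth of the pin bore in the top of the post, 79 mm above the bench; hole 12 mm wide, 38 mm deep, vertical. Axes as cell
- lid (a joint): Angle of the lid, a dark steel plate 50 wide x 160 long x 8 mm thick. 0 = shut, level, underside 79 mm above the bench; grows as it opens upward; starts at 1.6 to 2.0 (upright or leaning back), limit 2.1. Its stiff hinge (0.12 N m) holds it where it is left, but on the loaded vial it springs back and rests ajar at 0.03 to 0.1; about 6 N near its free end presses it shut
- lid_hinge (a point): Point on the lid's hinge axis, at mid-width and mid-thickness of the lid, 83 mm above the bench, 75 mm in +y of the press from the socket axis. The axis is the press's x axis; the shut lid runs from here 160 mm to the press's -y
- lid_hole (a point): Centre of the 12 mm pin hole, on the lid's outer (when shut, upper) face, 130 mm from the hinge axis; moves with the lid; z axis = outward normal of that face. With the lid shut it is 8 mm above the bore mouth
- lid_edge (a point): Middle of the lid's free end, on the outer (when shut, upper) face, 160 mm from the hinge; moves with the lid
- vial: The vial to load: amber body, blue cap, upright cylinder 28 mm wide and 65 mm high (cap: the top 16 mm), about 40 g. Origin: centre of its underside, z up. Starts standing on the bench. On the uncompressed seat its underside is 20 mm above the bench; the shut lid presses it down 6 mm further
- pin: Locking pin, 45 g: steel shank 10 mm wide, 38 mm long, chamfered foot; steel collar 24 mm wide, 4 mm thick; red knob 16 mm wide, 44 mm high. Origin: centre of the foot, z towards the knob; knob from z 42 to 86 mm. Starts upright in the holder, collar on its top (foot 8 mm above the bench). Home: collar on the shut lid, foot 30 mm below the bore mouth
- pin_knob (a point): Point on the axis of the pin's red knob, 68 mm above the foot (18 mm below the knob's top); a good place to grip
- holder: Black fixed pin holder, 44 x 44 x 46 mm high, with the pin standing in its middle. Origin: centre of its underside
- white1: White vial with white cap, 28 mm wide, 65 mm high, origin at the centre of its underside; to be left standing where it is
- white2: The second such white vial; to be left standing where it is
Mind the look-alikes: they are no part of the job. Leave any yellow look-alike of the white2 alone.

How it is judged (in metres and radians):
On the way, in this order (a step that is already met when the one before it is completed fails the run):
1. the amber vial stands upright in the socket, down on its seat (horizontal distance between vial and socket below 0.005 m and z of vial in the frame of socket below -0.019 m and angle between vial's own z axis and vertical below 0.12 rad and value of joint lid above 0.5 rad), for 0.2 s.
2. the lid is folded down onto the vial (value of joint lid below 0.2 rad and z of vial in the frame of socket below -0.019 m), for 0.2 s.
3. the pin has passed through the lid into the bore (horizontal distance between pin and bore below 0.005 m and z of pin in the frame of bore below -0.01 m), for 0.1 s.
At the end, for the whole second after the job is handed in: Gripper still on the pin: lid within 0.02 rad of shut; vial upright in the socket, 24 mm or more below its mouth; pin upright within 4 mm of the bore axis, foot 26 mm or more below the bore mouth, pressing the press with over 2.5 N; both white vials upright (value of joint lid below 0.02 rad and horizontal distance between vial and socket below 0.005 m and z of vial in the frame of socket below -0.024 m and angle between vial's own z axis and vertical below 0.12 rad and horizontal distance between pin and bore below 0.004 m and z of pin in the frame of bore below -0.026 m and angle between the z axis of pin and the z axis of bore, either way round below 0.12 rad and contact force between pin and cell above 2.5 N and contact force between the fingers and pin above 1.5 N and angle between each of white1, white2's own z axis and vertical below 0.15 rad); the arm keeps its last pose, push and grip.
It fails at once if a white vial beside the press is pushed more than 30 mm or knocked over (distance of any of white1, white2 from where it was at the start of the episode above 0.03 m or angle between any of white1, white2's own z axis and vertical above 0.5 rad).
It also fails if it takes over 66 s, if anything falls off the work surface, if the arm or the gripper's body presses on something with over 40 N, if the wrist force passes 120 N, or if a joint passes its speed limit or range.

## Working session

There is one attempt and no reset: what is moved stays moved. The work goes in short steps, Python scripts to look and compute and a tool call to move; the robot and the scene stay as the last step left them, time stands still between calls to the robot, and variables do not carry over. Pictures are saved under pics/ and viewed, and the job is handed in when it is done.

Besides the shell and the picture viewer there is one more tool, called as name(argument=value, ...) on one line, values as JSON. step_arm: Moves the arm, as the interface text tells. Its arguments: {"type":"object","properties":{"increments":{"type":"array","items":{"type":"number"}},"force":{"type":"number"}},"required":["increments"]}

```bash
mkdir -p pics; ls; cat > h.py <<'E'
import numpy as np, cv2
from scipy.spatial.transform import Rotation as R
from bench import env
def snap(c,name):
    im,d=env.read_camera(c); cv2.imwrite(f'pics/{name}.png',im[:,:,::-1]); np.save(f'pics/{name}.npy',d); return im,d
def c2w(c,p):
    T=np.array(env.camera_info(c)["world_from_camera"]); p=np.atleast_2d(p); return p@T[:3,:3].T+T[:3,3]
def cloud(c,d):
    i=env.camera_info(c); v,u=np.mgrid[:400,:640]
    x=(u-i['cx'])/i['fx']*d; y=(v-i['cy'])/i['fy']*d
    return c2w(c,np.stack([x,-y,-d],-1).reshape(-1,3)).reshape(400,640,3)
E
python3 - <<'E'
from h import *
print(env.observe())
for c in('scene','top'):
    snap(c,c+'0'); print({k:np.round(v,3).tolist() if not isinstance(v,str) else v for k,v in env.camera_info(c).items()})
    for t in ['cell','socket','bore','lid_hinge','lid_hole','lid_edge','vial','pin','pin_knob','holder','white1','white2']:
        try: r=env.tip_of(t,c)
        except Exception as e: print(t,e); continue
        print(c,t,[(round(q['score'],2),np.round(c2w(c,q['at'])[0],1).tolist()) for q in r])
E
```

```text
pics
{'time_s': 0.0, 'joint_pos': array([ 1.20898085e+00,  2.60673646e-01, -1.39370810e-01,  1.17268555e+00,
       -3.37763389e-05,  1.57083407e+00]), 'qvel': array([-9.46100926e-04,  9.50528400e-05,  1.23515519e-03, -4.34253570e-05,
        7.34516840e-04,  3.56827630e-04]), 'joint_efforts': array([ 1.77757509e-03, -4.05677140e+01,  2.53923941e+01,  1.87640794e-02,
        9.15351507e-05,  7.23123662e-06]), 'tcp_pos': array([185.61602742, 490.39963458, 244.46964508]), 'ee_rot': array([ 0.28242499,  1.55240038, -0.28543597]), 'wrist_force': array([ 0.13827929,  0.00941771, -0.41227707]), 'ft_torque': array([-0.04398863,  0.0302529 , -0.05447853]), 'opening': 85.24663421497897}
{'fx': 444.524, 'fy': 444.524, 'cx': 313.947, 'cy': 205.947, 'world_from_camera': [[0.075, -0.58, 0.811, 1106.748], [0.997, 0.032, -0.07, -118.091], [0.014, 0.814, 0.581, 539.261], [0.0, 0.0, 0.0, 1.0]]}
scene cell [(0.67, [587.8, 19.4, 0.6]), (0.44, [588.7, 96.7, 83.8])]
scene socket [(0.98, [590.5, 19.9, 39.5])]
scene bore [(0.97, [590.8, -33.6, 81.4])]
scene lid_hinge [(0.88, [590.0, 94.3, 81.9])]
scene lid
[... 883 characters left out ...]
(0.77, [587.9, 17.2, 42.1])]
top bore [(0.76, [589.6, -36.9, 78.8])]
top lid_hinge [(0.87, [590.0, 91.8, 84.2]), (0.23, [583.1, 143.1, 229.1])]
top lid_hole [(0.76, [581.3, 132.1, 202.8]), (0.37, [562.5, -203.8, 2.4])]
top lid_edge [(0.58, [584.0, 148.7, 231.3])]
top vial []
top pin []
top pin_knob [(0.71, [560.0, -315.7, 73.7])]
top holder [(0.81, [559.2, -313.8, -2.2])]
top white1 [(0.69, [378.7, -235.8, 0.9]), (0.69, [463.4, -116.4, 0.8]), (0.6, [429.4, -316.2, -0.2]), (0.59, [447.0, -190.1, -3.3]), (0.52, [386.4, -138.4, 3.3])]
top white2 [(0.69, [378.7, -235.8, 0.9]), (0.69, [463.4, -116.4, 0.8]), (0.6, [429.4, -316.2, -0.2]), (0.59, [447.0, -190.1, -3.3]), (0.52, [386.4, -138.4, 3.3])]
```

View pics/scene0.png

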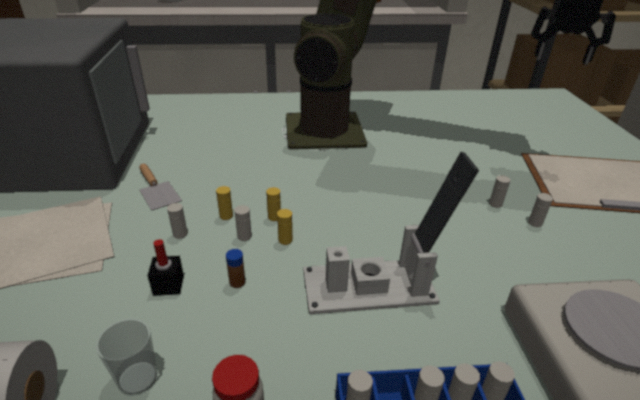

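View pics/top0.png

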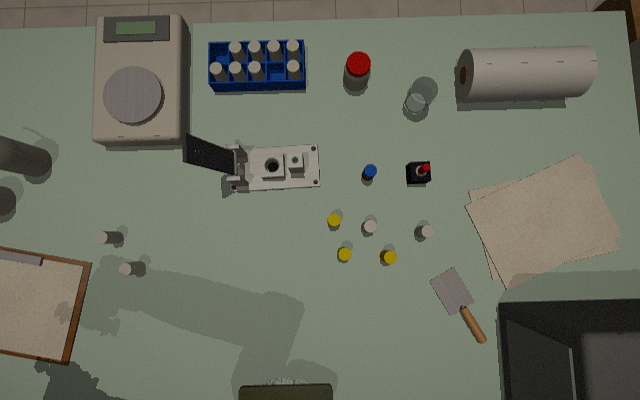

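The scene view shows the amber vial at (236,268), the holder with the pin at (165,270) and the press at (370,280) with its lid leaning back. White and yellow vials stand near (180–285,200–240), and there are two more white ones at the right. I'll refine the poses with depth.

```bash
python3 - <<'E'
from h import *
for c in('scene','top'):
    d=np.load(f'pics/{c}0.npy'); im=cv2.imread(f'pics/{c}0.png'); P=cloud(c,d); ok=d>0
    X,Y,Z=P[...,0],P[...,1],P[...,2]
    def box(cx,cy,r,zl,zh): return ok&(abs(X-cx)<r)&(abs(Y-cy)<r)&(Z>zl)&(Z<zh)
    def rep(n,m):
        if m.sum()<5: print(c,n,'few');return
        q=P[m]; r=cv2.minAreaRect(q[:,:2].astype(np.float32)); print(c,n,m.sum(),'mean',q.mean(0).round(1),'rect',np.round(r[0],1),np.round(r[1],1),round(r[2],1))
    rep('bench',box(500,-100,30,-20,20))
    rep('vialtop',box(568,-203,25,58,75))
    rep('vialbody',box(568,-203,25,8,45))
    rep('knobtop',box(563,-315,20,88,105))
    rep('knob',box(563,-315,20,60,90))
    rep('holdertop',box(563,-315,35,38,50))
    rep('posttop',box(590,-36,25,72,84))
    rep('blocktop',box(590,19,36,36,46))
    m=ok&(abs(X-588)<70)&(abs(Y-18)<125)&(Z>5)&(Z<15); rep('plate',m)
    m=ok&(abs(X-588)<40)&(Y>90)&(Y<180)&(Z>110); q=P[m]; print('lid',m.sum(), q.mean(0).round(1), 'top',q[q[:,2].argmax()].round(1))
    s=np.linalg.svd(q-q.mean(0),full_matrices=False)[2]; print(s.round(3))
    for w in [(445,-194),(430,-316),(464,-116),(386,-139),(378,-235)]: rep(str(w),box(*w,25,58,75))
    for t in ['vial','pin','pin_knob','white1']:
        try:
            for r in env.cut_out(t,c): 
                mm=r['mask']; v,u=np.nonzero(mm); print(c,t,round(r['score'],2),'px',u.mean().round(),v.mean().round(),mm.sum(), P[mm&ok].mean(0).round(1), P[mm&ok].max(0).round(1),P[mm&ok].min(0).round(1), im[mm].mean(0).round())
        except Exception as e: print(e)
E
```

```text
scene bench 807 mean [ 498.2 -101.9    1.3] rect [499.9 -99.9] [59.9 59.4] 89.6
scene vialtop 209 mean [ 570.  -198.8   64.1] rect [ 568.2 -199.4] [27.6 26.3] 14.8
scene vialbody 279 mean [ 577.8 -197.9   27.1] rect [ 575.7 -199.2] [13.8 27.6] 0.7
scene knobtop 78 mean [ 568.  -311.7   92.9] rect [ 566.8 -312.2] [14.  14.9] 28.9
scene knob 160 mean [ 571.1 -310.5   74.7] rect [ 570.5 -311.1] [ 8.5 15.6] 16.0
scene holdertop 525 mean [ 572.7 -310.4   45.3] rect [ 566.1 -312.2] [46.5 44.5] 1.2
scene posttop 348 mean [594.1 -36.9  78. ] rect [591.7 -36.3] [33.5 32.2] 2.9
scene blocktop 673 mean [592.2  18.1  41.3] rect [589.5  18.8] [55.6 52.9] 2.1
scene plate 3484 mean [607.    6.9  10.1] rect [590.5  18.3] [102.1 209.8] 2.0
lid 2126 [590.6 120.7 179. ] top [605.  138.1 237.5]
[[ 0.019 -0.306 -0.952]
 [ 0.996  0.088 -0.008]
 [ 0.086 -0.948  0.306]]
scene (445, -194) 151 mean [ 449.8 -193.7   64.1] rect [ 447.6 -194. ] [29.1 25.5] 2.9
scene (430, -316) 151 mean [ 435.9 -314.8   63.9] rect [ 433.6 -315.5] [26.3 27.4] 18.2
scene (464, -116) 151 mean [ 465.4 -116.7   64.1] rect [ 462.6 -11
[... 2939 characters left out ...]
57 px 208.0 155.0 1511 [584.6 118.3 166.9] [668.8 238.  239.2] [558.4  84.7  -4.2] [30. 31. 31.]
top pin_knob 0.65 px 422.0 169.0 139 [ 562.2 -311.5   70.6] [ 580.5 -301.2   97.3] [ 552.6 -332.6   44.2] [29. 32. 86.]
top white1 0.76 px 424.0 231.0 220 [ 429.7 -311.9   51.3] [ 443.6 -302.4   69.5] [ 416.7 -329.    -1.6] [ 89. 101. 106.]
top white1 0.68 px 388.0 256.0 178 [ 378.2 -231.2   58.4] [ 391.2 -220.1   69. ] [ 364.2 -246.9   11.9] [  5. 107. 126.]
top white1 0.65 px 344.0 253.0 162 [ 386.8 -137.    55.7] [ 400.5 -124.2   68.9] [ 368.9 -154.4   -4.4] [ 11. 121. 138.]
top white1 0.53 px 369.0 226.0 158 [ 443.5 -192.5   59.4] [ 456.4 -180.8   69. ] [ 430.9 -207.7    4.2] [108. 122. 129.]
```

```bash
cat >> h.py <<'E'
def plan(target,yaw=None,jawflip=1):
    """rows values: shift in tool axes (m) and rotvec to target TCP pos [mm]; yaw = angle of jaw axis (tool y) from world x"""
    s=env.observe(); M=R.from_rotvec(s['ee_rot']); p=np.array(s['tcp_pos'])
    sh=M.inv().apply(np.array(target)-p)/1000
    rv=np.zeros(3)
    if yaw is not None:
        x=np.array([0,0,-1.]); y=np.array([np.cos(yaw),np.sin(yaw),0]); T=R.from_matrix(np.stack([x,y,np.cross(x,y)],1)); rv=(M.inv()*T).as_rotvec()
    print('t',round(s['time_s'],2),'tcp',p.round(1),'F',np.round(s['wrist_force'],1),'open',round(s['opening'],1)); print(' shift',sh.round(4),'rv',rv.round(4),'deg',np.rad2deg(np.linalg.norm(rv)).round(1))
def st():
    s=env.observe(); print('t',round(s['time_s'],2),'tcp',np.round(s['tcp_pos'],1),'F',np.round(s['wrist_force'],1),'open',round(s['opening'],1),'j',np.round(s['joint_pos'],2)); print(R.from_rotvec(s['ee_rot']).as_matrix().round(3))
E
python3 - <<'E'
from h import *
st()
for yaw in(0.036,0.036-np.pi): plan([566.5,-199.5,140],yaw)
E
```

```text
t 1.7 tcp [185.8 491.  245.3] F [-0.2  0.7 -0.1] open 85.3 j [ 1.21  0.26 -0.14  1.17  0.    1.57]
[[-0.     0.354  0.935]
 [ 0.     0.935 -0.354]
 [-1.     0.    -0.   ]]
t 1.7 tcp [185.8 491.  245.3] F [-0.2  0.7 -0.1] open 85.3
 shift [ 0.1053 -0.511   0.6005] rv [ 1.1729 -0.      0.    ] deg 67.2
t 1.7 tcp [185.8 491.  245.3] F [-0.2  0.7 -0.1] open 85.3
 shift [ 0.1053 -0.511   0.6005] rv [-1.9687 -0.     -0.    ] deg 112.8
```

step_arm(increments=[0,-0.511,0.6005,1.173,0,0,1,0,-0.511,0.6005,1.173,0,0,1,0,-0.511,0.6005,1.173,0,0,1,0,-0.511,0.6005,1.173,0,0,1,0,-0.511,0.6005,1.173,0,0,1,0,-0.511,0.6005,1.173,0,0,1,0,-0.511,0.6005,1.173,0,0,1,0,-0.511,0.6005,1.173,0,0,1,0,-0.511,0.6005,1.173,0,0,1,0,-0.511,0.6005,1.173,0,0,1,0,-0.511,0.6005,1.173,0,0,1,0,-0.511,0.6005,1.173,0,0,1])

```text
time_s: 2.7
tcp_pos: [427.9, 51.1, 245.6]
ee_rot: [1.184, 1.225, -1.182]
wrist_force: [0.8, 0.6, -0.3]
opening: 85.6
```

```bash
python3 -c "
from h import *
st(); plan([566.5,-199.5,120],0.036)"
```

```text
t 2.7 tcp [427.9  51.1 245.6] F [ 0.8  0.6 -0.3] open 85.6 j [ 0.12  0.1  -0.34  1.13  0.    1.65]
[[ 0.001  0.999  0.036]
 [ 0.     0.036 -0.999]
 [-1.     0.001 -0.   ]]
t 2.7 tcp [427.9  51.1 245.6] F [ 0.8  0.6 -0.3] open 85.6
 shift [0.1257 0.1295 0.2554] rv [-0.0003 -0.0003 -0.001 ] deg 0.1
```

step_arm(increments=[0.11,0.1295,0.2554,0,0,0,1,0.11,0.1295,0.2554,0,0,0,1,0.11,0.1295,0.2554,0,0,0,1,0.11,0.1295,0.2554,0,0,0,1,0.11,0.1295,0.2554,0,0,0,1,0.11,0.1295,0.2554,0,0,0,1,0.11,0.1295,0.2554,0,0,0,1,0.11,0.1295,0.2554,0,0,0,1,0.15,0.1295,0.2554,0,0,0,1,0.18,0.1295,0.2554,0,0,0,1,0.1985,0.1295,0.2554,0,0,0,1,0.1985,0.1295,0.2554,0,0,0,1])

```text
time_s: 3.7
tcp_pos: [562.0, -196.1, 42.3]
ee_rot: [1.181, 1.235, -1.188]
wrist_force: [-0.4, 0.6, -0.4]
opening: 85.3
```

```bash
python3 -c "
from h import *
plan([566.5,-199.5,47],0.036); snap('scene','s1'); snap('top','t1')"
```

```text
t 3.7 tcp [ 562.  -196.1   42.3] F [-0.4  0.6 -0.4] open 85.3
 shift [-0.0048  0.0043  0.0036] rv [-0.0003 -0.0035  0.0086] deg 0.5
```

View pics/s1.png

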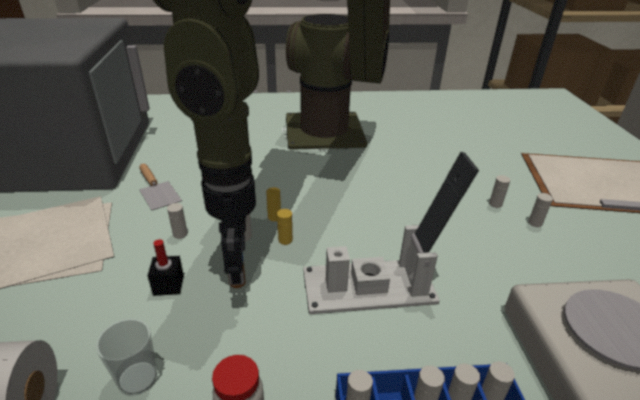

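step_arm(increments=[0,0,0,0,0,0,1,0,0,0,0,0,0,-1,0,0,0,0,0,0,-1,0,0,0,0,0,0,-1,0,0,0,0,0,0,-1,0,0,0,0,0,0,-1,0,0,0,0,0,0,-1,0,0,0,0,0,0,-1,0,0,0,0,0,0,-1], force=40)

```text
time_s: 4.55
tcp_pos: [566.3, -197.5, 47.5]
ee_rot: [1.183, 1.225, -1.182]
wrist_force: [-0.3, 0.4, 5.7]
opening: 26.8
```

```bash
python3 -c "
from h import *
plan([566.5,-199.5,47],0.036)"
```

```text
t 4.55 tcp [ 566.3 -197.5   47.5] F [-0.3  0.4  5.7] open 26.8
 shift [0.0005 0.0001 0.002 ] rv [-0.      0.0003 -0.001 ] deg 0.1
```

step_arm(increments=[-0.035,0,0,0,0,0,-1,-0.075,0,0,0,0,0,-1,-0.11,0,0,0,0,0,-1,-0.11,0.0061,-0.0429,0,0,0,-1,-0.11,0.0122,-0.0858,0,0,0,-1,-0.11,0.0183,-0.1287,0,0,0,-1,-0.11,0.0244,-0.1717,0,0,0,-1,-0.11,0.0304,-0.2147,0,0,0,-1,-0.11,0.0304,-0.2147,0,0,0,-1,-0.11,0.0304,-0.2147,0,0,0,-1,-0.11,0.0304,-0.2147,0,0,0,-1])

```text
time_s: 5.47
tcp_pos: [588.2, 18.4, 156.3]
ee_rot: [1.18, 1.227, -1.183]
wrist_force: [-0.1, -1.1, -0.9]
opening: 26.5
```

```bash
python3 - <<'E'
from h import *
plan([589,18.2,157],0.036)
for c in('scene','top'):
    im,d=snap(c,c+'2'); P=cloud(c,d); ok=d>0
    for q in env.tip_of('vial',c)[:2]: print(c,round(q['score'],2),c2w(c,q['at'])[0].round(1))
    for r in env.cut_out('vial',c)[:2]:
        mm=r['mask']&ok; q=P[mm]; q=q[(abs(q[:,0]-589)<30)&(abs(q[:,1]-18)<30)]
        print(len(q),np.percentile(q,[2,50,98],axis=0).round(1))
E
```

```text
t 5.47 tcp [588.2  18.4 156.3] F [-0.1 -1.1 -0.9] open 26.5
 shift [-0.0007  0.0008  0.0003] rv [0.0015 0.0008 0.001 ] deg 0.1
scene 0.67 [593.1  18.1 108.4]
426 [[582.5   2.9 111.1]
 [597.9   8.2 133. ]
 [602.9  26.5 174.4]]
top 0.61 [585.7  12.4 109.3]
54 [[ 5.756e+02 -1.000e-01  1.171e+02]
 [ 5.813e+02  2.100e+00  1.472e+02]
 [ 5.891e+02  5.400e+00  1.741e+02]]Traceback (most recent call last):
  File "<stdin>", line 8, in <module>
    return _quantile_unchecked(
        a, q, axis, out, overwrite_input, method, keepdims, weights)
    return _ureduce(a,
                    func=_quantile_ureduce_func,
    ...<5 lines>...
                    overwrite_input=overwrite_input,
                    method=method)
    r = func(a, **kwargs)
    result = _quantile(arr,
                       quantiles=q,
    ...<2 lines>...
                       out=out,
                       weights=wgt)
    slices_having_nans = np.isnan(arr[-1, ...])
                                  ~~~^^^^^^^^^
IndexError: index -1 is out of bounds for axis 0 with size 0
```

View pics/scene2.png

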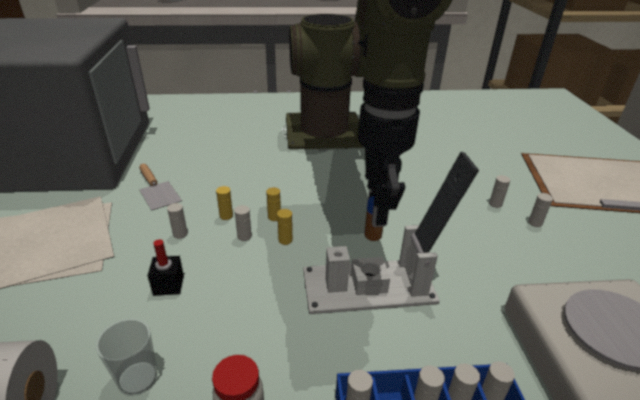

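View pics/top2.png

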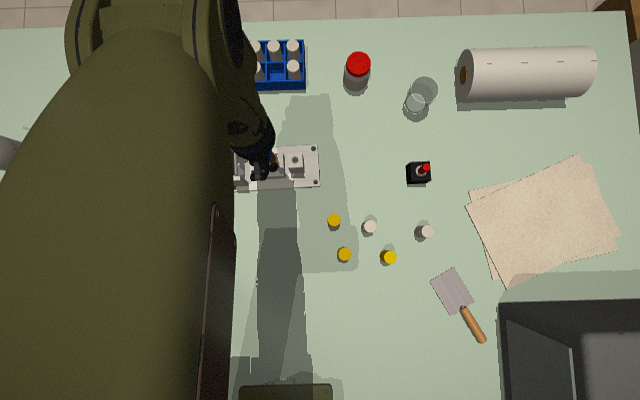

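```bash
cat >> h.py <<'E'
from scipy.optimize import least_squares
def cyl(c,d,cx,cy,r,zl,zh,box=25):
    P=cloud(c,d); m=(d>0)&(abs(P[...,0]-cx)<box)&(abs(P[...,1]-cy)<box)&(P[...,2]>zl)&(P[...,2]<zh); q=P[m]
    f=least_squares(lambda a:np.hypot(q[:,0]-a[0],q[:,1]-a[1])-r,[cx,cy],loss='soft_l1'); 
    print(c,'cyl',len(q),f.x.round(2),'rms',np.sqrt((f.fun**2).mean()).round(2)); return f.x
E
python3 - <<'E'
from h import *
d=np.load('pics/scene2.npy'); d0=np.load('pics/scene0.npy')
for z in [(110,122),(118,130),(112,130)]: cyl('scene',d,589,17,14,*z)
cyl('scene',d0,568,-200,14,8,30); cyl('scene',d0,568,-200,14,20,45)
d=np.load('pics/top2.npy')
cyl('top',d,587,17,14,112,130)
E
```

```text
scene cyl 106 [587.96  16.62] rms 0.65
scene cyl 117 [588.03  16.61] rms 0.73
scene cyl 175 [588.04  16.62] rms 0.7
scene cyl 162 [ 566.73 -199.4 ] rms 0.77
scene cyl 193 [ 566.74 -199.3 ] rms 0.76
top cyl 17 [587.59  14.06] rms 0.25
```

```bash
python3 - <<'E'
from h import *
d=np.load('pics/scene0.npy'); P=cloud('scene',d)
X,Y,Z=[P[...,i] for i in range(3)]; ok=d>0
# scan yaw from front faces
for n,cy,h,zl,zh in(('block',18.3,22,16,37),('post',-37,13,16,74)):
    m=ok&(abs(Y-cy)<h)&(Z>zl)&(Z<zh)&(abs(X-590)<40); q=P[m]; 
    f=least_squares(lambda a:q[:,0]-a[0]-a[1]*(q[:,1]-cy),[610,0],loss='soft_l1'); print(n,len(q),f.x.round(3),np.abs(f.fun).mean().round(2))
# y extents of front faces
    m=ok&(abs(Y-cy)<60)&(Z>zl)&(Z<zh)&(abs(X-f.x[0])<6); q=P[m]; print(np.percentile(q[:,1],[0,1,50,99,100]).round(1))
# hole in block: points with z< 40 in block region / top surface points: centroid of missing
for c in('scene','top'):
    d=np.load(f'pics/{c}0.npy'); P=cloud(c,d); X,Y,Z=[P[...,i] for i in range(3)]
    for n,cx,cy,zt,r in(('sock',588.5,18.3,42,20),('bore',590.5,-37,79,9)):
        # ray intersect with plane zt
        i=env.camera_info(c);T=np.array(i['world_from_camera']);v,u=np.mgrid[:400,:640]
        D=np.stack([(u-i['cx'])/i['fx'],-(v-i['cy'])/i['fy'],-np.ones_like(u)],-1)@T[:3,:3].T
        Q=T[:3,3]+D*((zt-T[2,3])/D[...,2])[...,None]
        m=(np.hypot(Q[...,0]-cx,Q[...,1]-cy)<r)&((Z<zt-4)|(d==0)); q=Q[m]; print(c,n,m.sum(),q[:,:2].mean(0).round(1) if m.sum() else '', (q[:,:2].min(0).round(1),q[:,:2].max(0).round(1)) if m.sum() else '')
E
```

```text
block 416 [ 6.13731e+02 -8.60000e-02] 15.68
[-41.4 -39.4  16.8  45.   45.7]
post 457 [ 6.07136e+02 -3.60000e-02] 1.57
[-52.1 -51.9 -33.3  19.   22.9]
scene sock 180 [592.3  18. ] (array([577.7,   3.6]), array([605.9,  33.7]))
scene bore 24 [594.3 -37.1] (array([589.5, -41.8]), array([598.9, -32.3]))
top sock 149 [587.7  17.5] (array([573. ,   2.8]), array([607.2,  34.3]))
top bore 21 [589.5 -37.5] (array([584.3, -42.5]), array([595.3, -33.8]))
```

```bash
python3 -c "
from h import *
plan([589.2,20.4,92],0.036)"
```

```text
t 5.77 tcp [588.4  16.8 156.7] F [1.8 0.1 0. ] open 26.6
 shift [ 0.0647  0.0009 -0.0035] rv [-0.0021  0.0002  0.0002] deg 0.1
```

```bash
python3 -c "
from h import *
st()
im,d=snap('scene','s3'); cyl('scene',d,589,17,14,112,130);st()"
```

```text
t 5.77 tcp [588.4  16.8 156.7] F [1.8 0.1 0. ] open 26.6 j [ 0.03  0.42 -0.14  1.01 -0.    1.57]
[[-0.     0.999  0.034]
 [-0.     0.034 -0.999]
 [-1.    -0.     0.   ]]
scene cyl 174 [588.25  15.17] rms 0.76
t 5.82 tcp [588.5  17.  156.8] F [-0.4 -0.5 -0.1] open 27.3 j [ 0.03  0.42 -0.14  1.01 -0.    1.57]
[[-0.     0.999  0.034]
 [-0.     0.034 -0.999]
 [-1.    -0.     0.   ]]
```

step_arm(increments=[0.03,0.0009,-0.0034,0,0,0,-1,0.05,0.0009,-0.0034,0,0,0,-1,0.058,0.0009,-0.0034,0,0,0,-1,0.058,0.0009,-0.0034,0,0,0,-1,0.058,0.0009,-0.0034,0,0,0,-1])

```text
time_s: 6.23
tcp_pos: [589.2, 21.3, 98.9]
ee_rot: [1.183, 1.226, -1.184]
wrist_force: [0.2, 0.4, -0.1]
opening: 26.7
```

```bash
python3 -c "
from h import *
st()
im,d=snap('scene','s4'); cyl('scene',d,589,18,14,58,75);st()
cv2.imwrite('pics/s4c.png',cv2.resize(im[180:320,290:450,::-1],None,fx=4,fy=4))"
```

```text
t 6.23 tcp [589.2  21.3  98.9] F [ 0.2  0.4 -0.1] open 26.7 j [ 0.04  0.46 -0.23  0.88 -0.    1.57]
[[-0.001  0.999  0.035]
 [-0.     0.035 -0.999]
 [-1.    -0.001  0.   ]]
scene cyl 138 [589.03  19.6 ] rms 0.81
t 6.28 tcp [590.   21.4  99.7] F [-0.  -0.6 -0.3] open 26.9 j [ 0.04  0.46 -0.23  0.88 -0.    1.57]
[[ 0.001  0.999  0.036]
 [ 0.     0.036 -0.999]
 [-1.     0.001 -0.   ]]
```

View pics/s4c.png

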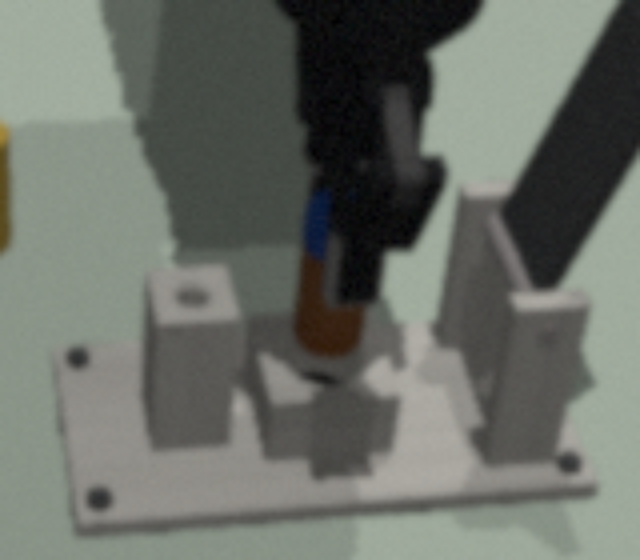

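step_arm(increments=[0.004,0,0.0007,0,0,0,-1,0.01,0,0.0007,0,0,0,-1,0.014,0,0.0007,0,0,0,-1,0.017,0,0.0007,0,0,0,-1,0.017,0,0.0007,0,0,0,-1])

```text
time_s: 6.7
tcp_pos: [588.7, 21.0, 81.0]
ee_rot: [1.182, 1.227, -1.184]
wrist_force: [-0.0, 0.5, 0.2]
opening: 26.8
```

```bash
python3 -c "
from h import *
st()
im,d=snap('scene','s5'); cyl('scene',d,589,18,14,48,65);st()"
```

```text
t 6.7 tcp [588.7  21.   81. ] F [-0.   0.5  0.2] open 26.8 j [ 0.04  0.48 -0.25  0.84  0.    1.57]
[[-0.001  0.999  0.036]
 [-0.     0.036 -0.999]
 [-1.    -0.001 -0.   ]]
scene cyl 117 [588.46  19.28] rms 0.7
t 6.75 tcp [588.9  21.   81.3] F [ 1.1  0.8 -0.5] open 26.8 j [ 0.04  0.48 -0.25  0.84 -0.    1.57]
[[-0.001  0.999  0.036]
 [-0.     0.036 -0.999]
 [-1.    -0.001  0.   ]]
```

step_arm(increments=[0.005,0,0,0,0,0,-1,0.009,0,0,0,0,0,-1,0.012,0,0,0,0,0,-1,0.0145,0,0,0,0,0,-1,0.0145,0,0,0,0,0,-1])

```text
time_s: 7.17
tcp_pos: [589.0, 21.0, 66.7]
ee_rot: [1.182, 1.227, -1.183]
wrist_force: [0.1, -0.7, 0.3]
opening: 26.9
```

```bash
python3 -c "
from h import *
st()
im,d=snap('scene','s6'); cyl('scene',d,589,18,14,45,60);st()"
```

```text
t 7.17 tcp [589.   21.   66.7] F [ 0.1 -0.7  0.3] open 26.9 j [ 0.04  0.49 -0.27  0.81 -0.    1.57]
[[-0.001  0.999  0.036]
 [-0.     0.036 -0.999]
 [-1.    -0.001  0.   ]]
scene cyl 68 [595.24  21.87] rms 2.24
t 7.22 tcp [589.1  21.   67. ] F [-0.2 -0.6  0.1] open 26.9 j [ 0.04  0.49 -0.27  0.81  0.    1.57]
[[-0.001  0.999  0.036]
 [ 0.     0.036 -0.999]
 [-1.    -0.001 -0.   ]]
```

step_arm(increments=[0.001,0,0,0,0,0,-1,0.0015,0,0,0,0,0,-1,0.0015,0,0,0,0,0,0.2,0.0015,0,0,0,0,0,0.2,0.0015,0,0,0,0,0,0.2,0.0015,0,0,0,0,0,0.2,-0.02,0,0,0,0,0,0.2,-0.06,0,0,0,0,0,0.2,-0.1,0,0,0,0,0,0.2,-0.14,0,0,0,0,0,0,-0.18,0,0,0,0,0,-1,-0.18,0,0,0,0,0,-1])

```text
time_s: 8.22
tcp_pos: [593.7, 21.2, 256.5]
ee_rot: [1.19, 1.215, -1.171]
wrist_force: [1.3, 1.0, 0.5]
opening: 19.8
```

```bash
python3 -c "
from h import *
st()
im,d=snap('scene','s7'); cyl('scene',d,589,18,14,47,80);
P=cloud('scene',d); m=(d>0)&(abs(P[...,0]-589)<25)&(abs(P[...,1]-18)<16)&(P[...,2]>70)&(P[...,2]<110); print(P[m].max(0))
m=(d>0)&(abs(P[...,0]-588)<40)&(P[...,1]>90)&(P[...,1]<180)&(P[...,2]>110); q=P[m]; print('lid',m.sum(), q.mean(0).round(1), 'top',q[q[:,2].argmax()].round(1))
cv2.imwrite('pics/s7c.png',cv2.resize(im[130:330,290:510,::-1],None,fx=3,fy=3))"
```

```text
t 8.22 tcp [593.7  21.2 256.5] F [1.3 1.  0.5] open 19.8 j [ 0.04  0.36  0.04  1.23 -0.    1.57]
[[ 0.015  0.999  0.036]
 [ 0.001  0.036 -0.999]
 [-1.     0.015  0.   ]]
scene cyl 279 [589.3   19.32] rms 0.79
[605.18548957  33.46465269  86.71559431]
lid 2121 [590.6 120.8 179. ] top [580.8 137.1 237.8]
```

View pics/s7c.png

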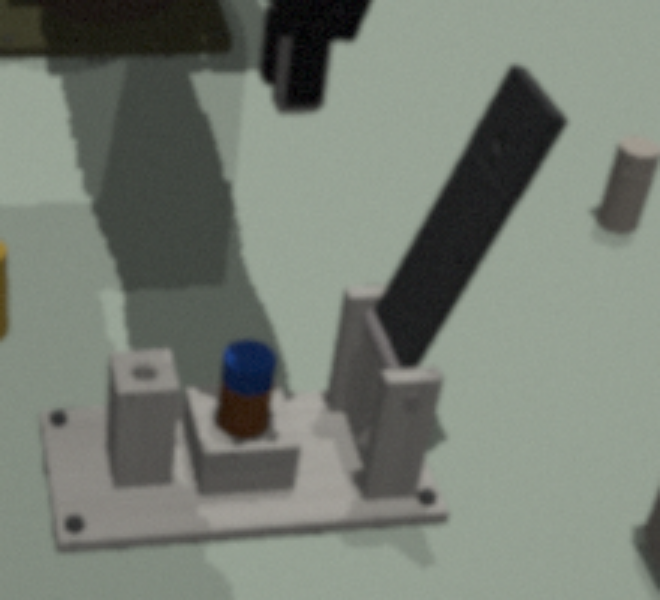

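step_arm(increments=[-0.043,0,0,0,0,0,-1,-0.048,0,0,0,0,0,-1,-0.048,0,-0.04,0,0,0,-1,-0.048,0,-0.08,0,0,0,-1,-0.048,0.001,-0.12,0,0,0,-1,-0.048,0.0013,-0.161,0,0,0,-1,-0.048,0.0013,-0.161,0,0,0,-1,-0.02,0.0013,-0.161,0,0,0,-1,0.01,0.0013,-0.161,0,0,0,-1,0.028,0.0013,-0.161,0,0,0,-1,0.028,0.0013,-0.161,0,0,0,-1])

```text
time_s: 9.18
tcp_pos: [582.0, 181.1, 213.9]
ee_rot: [1.176, 1.231, -1.19]
wrist_force: [-0.8, 0.5, -1.0]
opening: -0.1
```

```bash
python3 - <<'E'
from h import *
st()
im,d=snap('scene','s8')
cv2.imwrite('pics/s8c.png',cv2.resize(im[100:330,290:510,::-1],None,fx=2.5,fy=2.5))
# waypoints
hx,hy,hz=586.3,93.7,83.
for th in [1.888,1.57,1.4,1.2,1.0,.8,.6,.45,.3,.2,.12,.06]:
    u=np.array([-np.cos(th),np.sin(th)]);n=np.array([np.sin(th),np.cos(th)])
    C=np.array([hy,hz])+145*u+4*n; print(th,'tipcenter y',(C[0]+11).round(1),'tcp z',(C[1]+14).round(1))
E
```

```text
t 9.18 tcp [582.  181.1 213.9] F [-0.8  0.5 -1. ] open -0.1 j [ 0.3   0.43  0.03  1.18 -0.    1.84]
[[-0.009  0.999  0.037]
 [-0.003  0.036 -0.999]
 [-1.    -0.009  0.002]]
1.888 tipcenter y 153.7 tcp z 233.5
1.57 tipcenter y 108.6 tcp z 242.0
1.4 tipcenter y 84.0 tcp z 240.6
1.2 tipcenter y 55.9 tcp z 233.6
1.0 tipcenter y 29.7 tcp z 221.2
0.8 tipcenter y 6.5 tcp z 203.8
0.6 tipcenter y -12.7 tcp z 182.2
0.45 tipcenter y -24.1 tcp z 163.7
0.3 tipcenter y -32.6 tcp z 143.7
0.2 tipcenter y -36.6 tcp z 129.7
0.12 tipcenter y -38.8 tcp z 118.3
0.06 tipcenter y -39.8 tcp z 109.7
```

View pics/s8c.png

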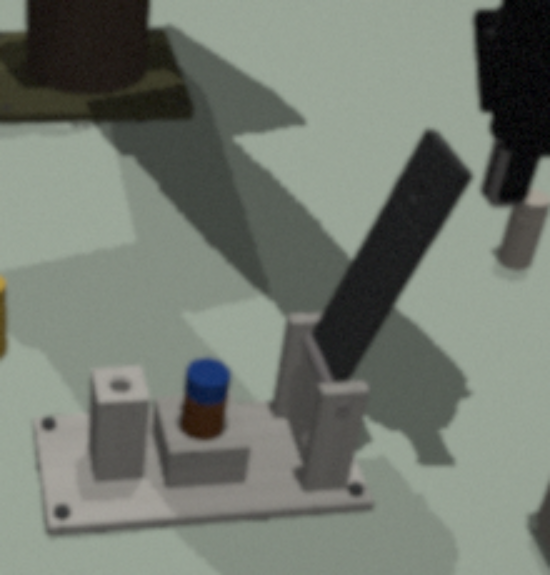

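step_arm(increments=[-0.003,0,0.022,0,0,0,-1,-0.009,0,0.042,0,0,0,-1,-0.019,0,0.067,0,0,0,-1,-0.022,0,0.087,0,0,0,-1,-0.02,0,0.107,0,0,0,-1,-0.015,0,0.126,0,0,0,-1,-0.006,0,0.144,0,0,0,-1,0.003,0,0.16,0,0,0,-1,0.015,0,0.1755,0,0,0,-1,0.028,0,0.187,0,0,0,-1,0.04,0,0.197,0,0,0,-1,0.04,0,0.197,0,0,0,-1])

```text
time_s: 10.23
tcp_pos: [591.7, -16.9, 178.7]
ee_rot: [1.184, 1.225, -1.186]
wrist_force: [0.3, 0.8, -0.6]
opening: -0.1
```

```bash
python3 - <<'E'
from h import *
st()
im,d=snap('scene','s9')
cv2.imwrite('pics/s9c.png',cv2.resize(im[100:330,290:510,::-1],None,fx=2.5,fy=2.5))
E
```

```text
t 10.23 tcp [591.7 -16.9 178.7] F [ 0.3  0.8 -0.6] open -0.1 j [-0.03  0.41 -0.09  1.07 -0.    1.51]
[[-0.001  0.999  0.033]
 [-0.001  0.033 -0.999]
 [-1.    -0.001  0.001]]
```

View pics/s9c.png

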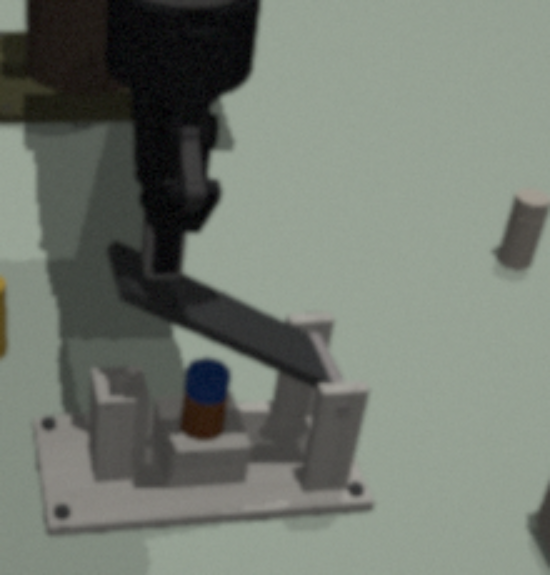

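step_arm(increments=[0.015,0,0.009,0,0,0,-1,0.03,0,0.015,0,0,0,-1,0.045,0,0.0206,0,0,0,-1,0.055,0,0.023,0,0,0,-1,0.063,0,0.025,0,0,0,-1,0.068,0,0.025,0,0,0,-1,0.071,0,0.025,0,0,0,-1,0.073,0,0.025,0,0,0,-1,0.073,0,0.025,0,0,0,-1])

```text
time_s: 11.03
tcp_pos: [593.2, -39.8, 106.7]
ee_rot: [1.183, 1.225, -1.182]
wrist_force: [0.0, -0.2, 0.2]
opening: -0.1
```

```bash
python3 - <<'E'
from h import *
st()
im,d=snap('scene','s10')
cv2.imwrite('pics/s10c.png',cv2.resize(im[100:330,290:510,::-1],None,fx=2.5,fy=2.5))
E
```

```text
t 11.03 tcp [593.2 -39.8 106.7] F [ 0.  -0.2  0.2] open -0.1 j [-0.07  0.46 -0.2   0.9  -0.    1.47]
[[ 0.001  0.999  0.036]
 [-0.     0.036 -0.999]
 [-1.     0.001  0.   ]]
```

View pics/s10c.png

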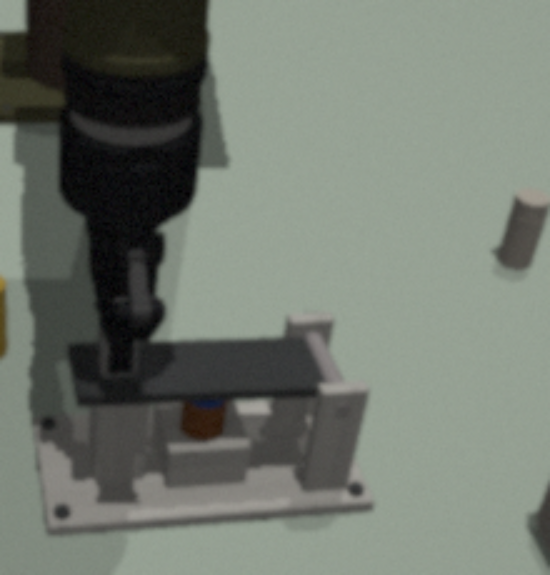

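step_arm(increments=[0.002,0,0,0,0,0,-1,0.004,0,0,0,0,0,-1,0.005,0,0,0,0,0,-1,0.005,0,0,0,0,0,-1])

```text
time_s: 11.42
tcp_pos: [593.2, -39.9, 101.5]
ee_rot: [1.183, 1.225, -1.182]
wrist_force: [-0.2, -0.7, 3.0]
opening: 0.2
```

```bash
python3 - <<'E'
from h import *
st()
E
```

```text
t 11.42 tcp [593.2 -39.9 101.5] F [-0.2 -0.7  3. ] open 0.2 j [-0.07  0.47 -0.21  0.89  0.    1.47]
[[ 0.001  0.999  0.036]
 [ 0.     0.036 -0.999]
 [-1.     0.001 -0.   ]]
```

step_arm(increments=[-0.03,0,0,0,0,0,-1,-0.068,0,0,0,0,0,-1,-0.068,-0.0057,0.041,0,0,0,0.2,-0.068,-0.0113,0.081,0,0,0,0.2,-0.068,-0.017,0.122,0,0,0,0.2,-0.068,-0.0227,0.163,0,0,0,0.2,-0.068,-0.0283,0.203,0,0,0,0.2,-0.068,-0.034,0.244,0,0,0,0.2,-0.068,-0.0378,0.2717,0,0,0,0.2,-0.068,-0.0378,0.2717,0,0,0,0.2,-0.068,-0.0378,0.2717,0,0,0,0.2])

```text
time_s: 12.33
tcp_pos: [564.2, -314.3, 168.5]
ee_rot: [1.185, 1.226, -1.185]
wrist_force: [-0.2, 0.5, -1.1]
opening: 51.1
```

```bash
python3 - <<'E'
from h import *
st()
im,d=snap('scene','s11'); im2,d2=snap('top','t11')
cyl('scene',np.load('pics/scene0.npy'),566,-312,8,55,90,14);cyl('scene',d,566,-312,8,55,90,14);cyl('top',d2,564,-312,8,55,90,14)
cv2.imwrite('pics/s11c.png',np.hstack([cv2.resize(im[120:330,290:490,::-1],None,fx=2,fy=2),cv2.resize(im2[120:225,200:300,::-1],None,fx=4,fy=4)]))
for c,dd in(('scene',d),('top',d2)):
    P=cloud(c,dd); m=(dd>0)&(abs(P[...,0]-589)<23)&(P[...,1]>-60)&(P[...,1]<55)&(P[...,2]>83)&(P[...,2]<112); q=P[m]
    f=np.polyfit(q[:,1],q[:,2],1); print(c,'lid slope',f,m.sum())
    for y in(-50,-30,-10,10,30,50): 
        w=q[abs(q[:,1]-y)<5]; print(y,np.median(w[:,2]).round(1),end='; ')
    for t in('lid_hole','lid_edge'):
        for r in env.tip_of(t,c)[:1]: print(c,t,round(r['score'],2),c2w(c,r['at'])[0].round(1))
E
```

```text
t 12.33 tcp [ 564.2 -314.3  168.5] F [-0.2  0.5 -1.1] open 51.1 j [-0.51  0.5   0.04  1.11  0.    1.03]
[[-0.001  0.999  0.033]
 [ 0.001  0.033 -0.999]
 [-1.    -0.    -0.001]]
scene cyl 183 [ 565.29 -312.68] rms 0.77
scene cyl 182 [ 565.4  -312.63] rms 0.73
top cyl 39 [ 564.19 -313.76] rms 0.29
scene lid slope [-6.96405831e-02  9.36506229e+01] 1390
-50 97.2; -30 95.9; -10 94.5; 10 93.0; 30 91.6; 50 90.1; scene lid_hole 0.66 [592.1 -33.4  96.3]
scene lid_edge 0.97 [593.  -63.5 100.7]
top lid slope [-7.22224643e-02  9.35955819e+01] 1138
-50 97.0; -30 95.7; -10 94.4; 10 93.1; 30 91.4; 50 89.8; top lid_hole 0.71 [585.1 -42.4  94.6]
top lid_edge 0.74 [593.  -66.4  93.6]
```

View pics/s11c.png

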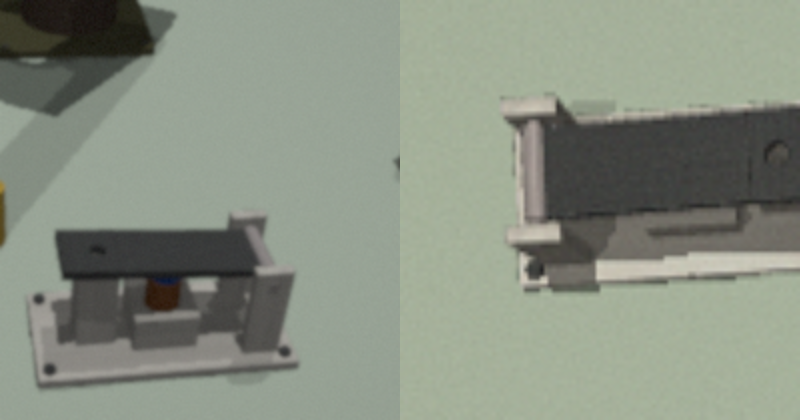

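step_arm(increments=[0.04,0.0006,-0.001,0,0,0,0.2,0.075,0.0006,-0.001,0,0,0,0.2,0.098,0.0006,-0.001,0,0,0,0.2,0.098,0.0006,-0.001,0,0,0,0.2,0.098,0.0006,-0.001,0,0,0,0.2])

```text
time_s: 13.05
tcp_pos: [564.5, -310.3, 70.3]
ee_rot: [1.182, 1.23, -1.183]
wrist_force: [0.4, 0.4, 0.2]
opening: 51.4
```

```bash
python3 - <<'E'
from h import *
plan([565,-312.9,71],.036)
snap('scene','s12')
plan([565,-312.9,71],.036)
E
```

```text
t 13.05 tcp [ 564.5 -310.3   70.3] F [0.4 0.4 0.2] open 51.4
 shift [-0.0007  0.0004  0.0026] rv [ 0.0013 -0.0019  0.0029] deg 0.2
t 13.1 tcp [ 566.  -311.4   72.2] F [-0.5  0.2  0. ] open 51.2
 shift [ 0.0012 -0.0011  0.0015] rv [ 0.001   0.0002 -0.0005] deg 0.1
```

step_arm(increments=[0.001,-0.001,0.0015,0,0,0,0.2,0.001,-0.001,0.0015,0,0,0,0.2,0.001,-0.001,0.0015,0,0,0,-1,0.001,-0.001,0.0015,0,0,0,-1,0.001,-0.001,0.0015,0,0,0,-1,0.001,-0.001,0.0015,0,0,0,-1,0.001,-0.001,0.0015,0,0,0,-1,0.001,-0.001,0.0015,0,0,0,-1,0.001,-0.001,0.0015,0,0,0,-1], force=90)

```text
time_s: 13.85
tcp_pos: [565.0, -313.7, 71.4]
ee_rot: [1.183, 1.224, -1.182]
wrist_force: [0.1, -0.4, 5.7]
opening: 14.0
```

```bash
python3 - <<'E'
from h import *
plan([565,-312.9,71],.036)
E
```

```text
t 13.85 tcp [ 565.  -313.7   71.4] F [ 0.1 -0.4  5.7] open 14.0
 shift [ 0.0004  0.0001 -0.0008] rv [-0.      0.0009 -0.0014] deg 0.1
```

step_arm(increments=[-0.035,0,0,0,0,0,-1,-0.075,0,0,0,0,0,-1,-0.112,0,0,0,0,0,-1,-0.12,0.0052,-0.04,0,0,0,-1,-0.12,0.0104,-0.08,0,0,0,-1,-0.12,0.0155,-0.12,0,0,0,-1,-0.12,0.0207,-0.16,0,0,0,-1,-0.12,0.0259,-0.2,0,0,0,-1,-0.12,0.031,-0.24,0,0,0,-1,-0.12,0.0355,-0.276,0,0,0,-1,-0.12,0.0355,-0.276,0,0,0,-1,-0.12,0.0355,-0.276,0,0,0,-1])

```text
time_s: 14.85
tcp_pos: [589.8, -34.2, 190.0]
ee_rot: [1.179, 1.228, -1.18]
wrist_force: [-0.1, 0.1, 0.3]
opening: 14.0
```

step_arm(increments=[0,0,0,0,0,0,-1,0,0,0,0,0,0,-1,0,0,0,0,0,0,-1])

```text
time_s: 15.1
tcp_pos: [589.8, -37.7, 190.1]
ee_rot: [1.184, 1.225, -1.185]
wrist_force: [0.4, -0.5, -0.2]
opening: 13.8
```

```bash
python3 - <<'E'
from h import *
st()
im,d=snap('scene','s13'); im2,d2=snap('top','t13')
st()
P=cloud('scene',d); m=(d>0)&(abs(P[...,0]-590)<25)&(abs(P[...,1]+37)<25)&(P[...,2]>110)&(P[...,2]<175); q=P[m]
for z in range(112,175,4):
    w=q[abs(q[:,2]-z)<2]; print(z,len(w),w[:,1].min().round(1) if len(w) else '',w[:,1].max().round(1) if len(w) else '',w[:,0].mean().round(1) if len(w) else '')
for z in((122,134),(134,146),(124,150)):cyl('scene',d,590,-37,5,*z,box=9)
for c in('scene','top'):
  for t in('pin','pin_knob','lid_hole'):
    for r in env.tip_of(t,c)[:1]: print(c,t,round(r['score'],2),c2w(c,r['at'])[0].round(1))
cv2.imwrite('pics/s13c.png',np.hstack([cv2.resize(im[140:340,290:430,::-1],None,fx=2.8,fy=2.8),cv2.resize(im2[100:240,230:340,::-1],None,fx=3.5,fy=4)]))
E
```

```text
t 15.1 tcp [589.8 -37.7 190.1] F [ 0.4 -0.5 -0.2] open 13.8 j [-0.06  0.4  -0.08  1.09 -0.    1.47]
[[-0.     0.999  0.034]
 [-0.     0.034 -0.999]
 [-1.    -0.     0.   ]]
t 15.2 tcp [589.9 -37.6 190.2] F [-0.7  0.2  0.6] open 13.4 j [-0.06  0.4  -0.08  1.09 -0.    1.47]
[[-0.     0.999  0.034]
 [-0.     0.034 -0.999]
 [-1.    -0.     0.   ]]
112 0   
116 0   
120 0   
124 0   
128 3 -37.4 -34.6 593.8
132 12 -40.7 -33.2 593.8
136 15 -40.9 -31.5 593.9
140 15 -41.0 -31.8 593.4
144 14 -41.1 -31.9 593.4
148 14 -41.1 -32.3 593.5
152 18 -41.4 -32.6 593.5
156 14 -41.6 -32.8 593.5
160 3 -40.5 -37.8 595.0
164 8 -47.9 -30.0 597.6
168 73 -47.9 -24.7 597.5
172 7 -41.3 -28.3 597.4
scene cyl 15 [589.55 -36.62] rms 0.59
scene cyl 44 [589.62 -36.62] rms 0.63
scene cyl 73 [589.64 -36.58] rms 0.62
scene pin 0.73 [591.7 -31.1 124.1]
scene lid_hole 0.84 [594.9 -35.8  96.3]
top pin_knob 0.71 [593.3 -66.3  93.7]
top lid_hole 0.68 [585.2 -40.4  95.9]
```

View pics/s13c.png

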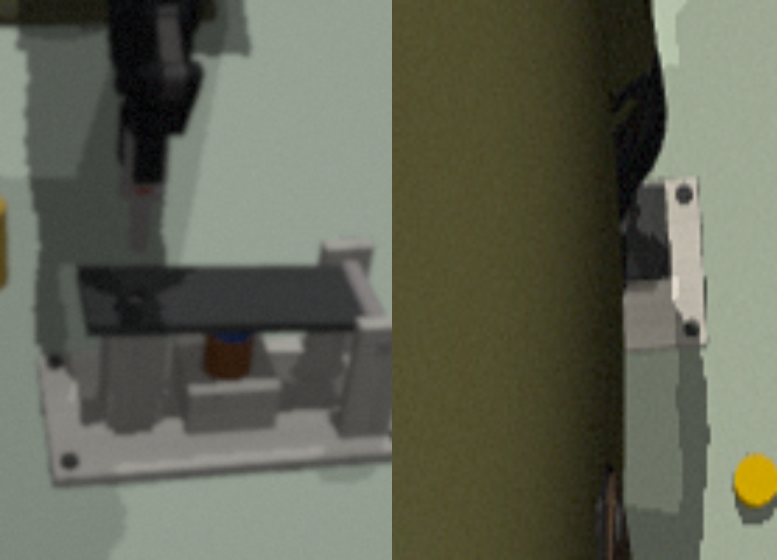

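```bash
python3 - <<'E'
from h import *
i=env.camera_info('scene');T=np.array(i['world_from_camera'])
def ray(u,v,a,b): # plane z=a+b*y
    D=T[:3,:3]@np.array([(u-i['cx'])/i['fx'],-(v-i['cy'])/i['fy'],-1]); O=T[:3,3]
    t=(a+b*O[1]-O[2])/(D[2]-b*D[1]); return O+t*D
def proj(p):
    q=T[:3,:3].T@(np.array(p)-T[:3,3]); return i['fx']*q[0]/-q[2]+i['cx'], i['fy']*-q[1]/-q[2]+i['cy']
for n,c,a,b,p0 in(('scene0','bore',79,0,(591,-36.5,79)),('s11','lidhole',93.65,-.0696,(591,-36.5,96.2)),('scene0','socket',42,0,(589,18.7,42))):
    im=cv2.imread(f'pics/{n}.png'); g=cv2.cvtColor(im,cv2.COLOR_BGR2GRAY).astype(float)
    u,v=proj(p0); print(c,'proj',round(u,1),round(v,1))
    u0,v0=int(round(u)),int(round(v)); w=9 if c!='socket' else 20
    if c!='socket': print(g[v0-w+2:v0+w-1,u0-w:u0+w+1].astype(int))
    cv2.imwrite(f'pics/{c}.png',cv2.resize(im[v0-20:v0+20,u0-20:u0+20],None,fx=10,fy=10,interpolation=cv2.INTER_NEAREST))
E
python3 -c "
import cv2,numpy as np
cv2.imwrite('pics/hh.png',np.hstack([cv2.imread('pics/bore.png'),cv2.imread('pics/lidhole.png')]))"
```

```text
bore proj 337.0 252.6
[[146 149 147 148 150 149 148 148 148 152 148 150 151 151 150 148 150 150
  149]
 [147 146 147 149 150 150 151 150 150 149 148 150 154 152 153 149 153 151
  150]
 [146 148 149 149 151 148 148 148 149 149 151 153 155 152 154 153 152 151
  149]
 [144 148 149 151 148 150 149 149 146 145 147 150 150 149 154 152 153 151
  150]
 [145 147 149 149 152 150 144 139 135 137 138 138 142 145 149 151 152 150
  151]
 [141 149 151 149 149 146 138 127 122 121 119 119 130 136 144 149 149 150
  151]
 [141 149 150 148 145 137 124 110 101  98  97 105 112 125 136 145 150 150
  148]
 [132 147 152 149 142 131 106  90  84  84  86  82  92 103 126 142 146 151
  152]
 [126 146 149 150 143 129 105  82  76  80  76  79  81  95 121 141 147 151
  151]
 [124 145 150 150 147 142 117  98  89  86  85  84  90 106 128 145 149 150
  151]
 [118 142 149 150 152 150 140 125 116 110 108 109 117 128 141 150 148 153
  150]
 [109 140 149 150 152 153 148 144 140 137 133 133 140 147 148 149 152 151
  153]
 [102 132 146 151 153 153 152 151 150 149 149 146 147 150 150 149 150 149
  149]
 [ 98 126 144 149 147 149
[... 387 characters left out ...]
57 59 60 57 55]
 [55 59 56 57 60 60 60 57 56 57 52 57 57 59 57 60 59 59 57]
 [60 56 56 60 59 59 53 51 50 47 53 49 53 58 58 58 55 57 56]
 [58 57 56 54 60 54 45 45 39 38 41 43 50 52 54 57 57 60 55]
 [59 58 59 58 56 52 44 34 30 34 28 37 39 45 53 60 57 58 56]
 [58 56 58 57 56 52 44 38 34 32 34 34 31 43 56 58 57 60 59]
 [55 57 59 54 57 52 47 50 54 47 42 38 32 40 53 59 57 61 57]
 [60 60 58 55 56 58 56 61 63 56 55 53 50 52 59 60 58 56 59]
 [59 59 60 55 55 58 57 57 60 61 58 55 55 55 60 56 59 60 57]
 [60 55 56 57 58 56 54 60 57 59 58 59 57 57 60 56 55 62 59]
 [60 59 59 61 57 58 60 60 58 59 57 56 58 57 57 56 58 58 55]
 [58 58 57 61 58 56 57 58 57 53 57 56 57 58 61 58 59 57 59]]
socket proj 369.8 267.7
```

View pics/hh.png

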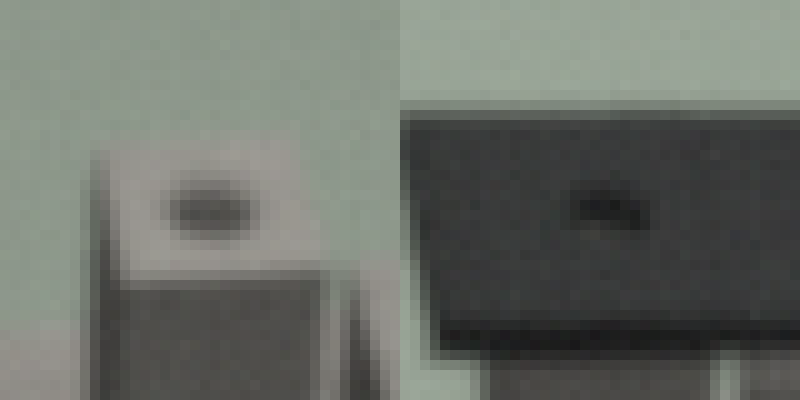

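```bash
python3 - <<'E'
from h import *
i=env.camera_info('scene');T=np.array(i['world_from_camera'])
def ray(u,v,a,b):
    D=T[:3,:3]@np.array([(u-i['cx'])/i['fx'],-(v-i['cy'])/i['fy'],-1]); O=T[:3,3]
    t=(a+b*O[1]-O[2])/(D[2]-b*D[1]); return (O+t*D).round(1)
print(ray(337.65,253.7,79,0), ray(338.6,244.8,93.65,-.0696))
E
```

```text
[593.6 -35.8  79. ] [592.5 -35.   96.1]
```

step_arm(increments=[0.01,0.0017,-0.0005,0,0,0,-1,0.02,0.0017,-0.0005,0,0,0,-1,0.025,0.0017,-0.0005,0,0,0,-1,0.025,0.0017,-0.0005,0,0,0,-1,0.025,0.0017,-0.0005,0,0,0,-1])

```text
time_s: 15.92
tcp_pos: [591.0, -35.5, 164.3]
ee_rot: [1.182, 1.228, -1.184]
wrist_force: [-0.2, 0.3, -0.1]
opening: 13.9
```

```bash
python3 - <<'E'
from h import *
st()
im,d=snap('scene','s14')
for z in((106,116),(116,126),(108,128)):cyl('scene',d,591,-36,5,*z,box=9)
cv2.imwrite('pics/s14c.png',cv2.resize(im[200:300,300:400,::-1],None,fx=6,fy=6,interpolation=cv2.INTER_CUBIC))
E
```

```text
t 15.92 tcp [591.  -35.5 164.3] F [-0.2  0.3 -0.1] open 13.9 j [-0.06  0.42 -0.12  1.04 -0.    1.47]
[[-0.002  0.999  0.036]
 [ 0.     0.036 -0.999]
 [-1.    -0.002 -0.   ]]
scene cyl 30 [590.74 -34.56] rms 0.74
scene cyl 35 [590.82 -34.27] rms 0.6
scene cyl 61 [590.83 -34.38] rms 0.67
```

View pics/s14c.png

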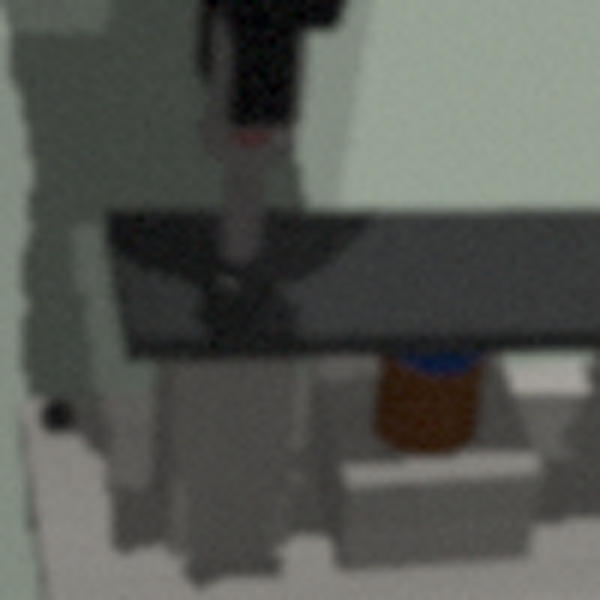

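step_arm(increments=[0,0.0005,0.0012,0,0,0,-1,0,0.0005,0.0012,0,0,0,-1,0.002,0.0005,0.0012,0,0,0,-1,0.002,0.0005,0.0012,0,0,0,-1])

```text
time_s: 16.3
tcp_pos: [592.3, -36.9, 163.3]
ee_rot: [1.183, 1.226, -1.183]
wrist_force: [-0.4, -0.2, -1.1]
opening: 13.8
```

```bash
python3 - <<'E'
from h import *
st()
im,d=snap('scene','s15')
for z in((106,116),(106,126)):cyl('scene',d,591,-36,5,*z,box=9)
cv2.imwrite('pics/s15c.png',cv2.resize(im[200:300,300:400,::-1],None,fx=6,fy=6,interpolation=cv2.INTER_CUBIC))
E
```

```text
t 16.3 tcp [592.3 -36.9 163.3] F [-0.4 -0.2 -1.1] open 13.8 j [-0.06  0.42 -0.12  1.03 -0.    1.47]
[[ 0.     0.999  0.036]
 [-0.     0.036 -0.999]
 [-1.     0.     0.   ]]
scene cyl 30 [592.48 -35.73] rms 0.78
scene cyl 68 [592.4  -35.61] rms 0.75
```

View pics/s15c.png

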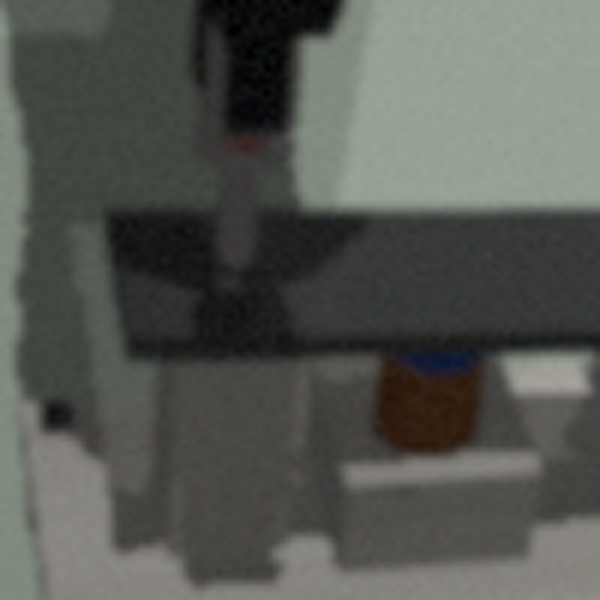

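step_arm(increments=[0.002,-0.0003,0,0,0,0,-1,0.004,-0.0003,0,0,0,0,-1,0.006,-0.0003,0,0,0,0,-1,0.008,-0.0003,0,0,0,0,-1,0.008,-0.0003,0,0,0,0,-1])

```text
time_s: 16.77
tcp_pos: [591.5, -36.8, 154.7]
ee_rot: [1.182, 1.227, -1.183]
wrist_force: [-0.3, 0.1, -0.2]
opening: 13.9
```

```bash
python3 - <<'E'
from h import *
st()
im,d=snap('scene','s16')
for z in((100,112),(106,118)):cyl('scene',d,591,-36,5,*z,box=9)
P=cloud('scene',d); m=(d>0)&(abs(P[...,0]-589)<23)&(P[...,1]>-20)&(P[...,1]<55)&(P[...,2]>83)&(P[...,2]<112); q=P[m]
print(np.polyfit(q[:,1],q[:,2],1))
cv2.imwrite('pics/s16c.png',cv2.resize(im[200:300,300:400,::-1],None,fx=6,fy=6,interpolation=cv2.INTER_CUBIC))
st()
E
```

```text
t 16.77 tcp [591.5 -36.8 154.7] F [-0.3  0.1 -0.2] open 13.9 j [-0.06  0.42 -0.13  1.01  0.    1.47]
[[-0.001  0.999  0.036]
 [ 0.     0.036 -0.999]
 [-1.    -0.001 -0.   ]]
scene cyl 35 [591.77 -35.93] rms 0.57
scene cyl 36 [591.65 -36.05] rms 0.57
[-7.04298181e-02  9.37053561e+01]
t 16.82 tcp [591.6 -36.8 154.9] F [ 0.  -0.7 -0.4] open 14.0 j [-0.06  0.42 -0.13  1.01 -0.    1.47]
[[-0.001  0.999  0.036]
 [ 0.     0.036 -0.999]
 [-1.    -0.001 -0.   ]]
```

View pics/s16c.png

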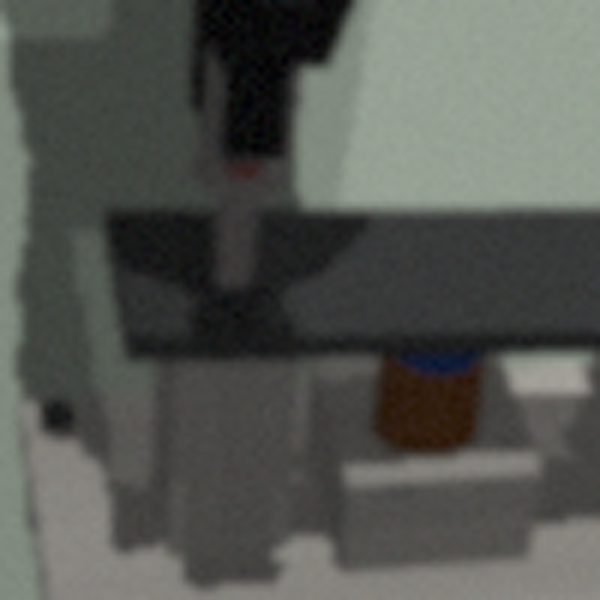

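step_arm(increments=[0.002,0,0,0,0,0,-1,0.004,0,0,0,0,0,-1,0.006,0,0,0,0,0,-1,0.008,0,0,0,0,0,-1,0.008,0,0,0,0,0,-1])

```text
time_s: 17.23
tcp_pos: [591.6, -36.8, 146.7]
ee_rot: [1.182, 1.227, -1.183]
wrist_force: [0.0, 0.1, -0.2]
opening: 13.5
```

```bash
python3 - <<'E'
from h import *
st()
im,d=snap('scene','s17')
for z in((100,108),(102,112)):cyl('scene',d,591,-36,5,*z,box=9)
P=cloud('scene',d); m=(d>0)&(abs(P[...,0]-589)<23)&(P[...,1]>-20)&(P[...,1]<55)&(P[...,2]>83)&(P[...,2]<112); q=P[m]
print(np.polyfit(q[:,1],q[:,2],1))
cv2.imwrite('pics/s17c.png',cv2.resize(im[200:300,300:400,::-1],None,fx=6,fy=6,interpolation=cv2.INTER_CUBIC))
st()
E
```

```text
t 17.23 tcp [591.6 -36.8 146.7] F [ 0.   0.1 -0.2] open 13.5 j [-0.06  0.43 -0.15  0.99  0.    1.47]
[[-0.001  0.999  0.036]
 [ 0.     0.036 -0.999]
 [-1.    -0.001 -0.   ]]
scene cyl 24 [591.61 -35.76] rms 0.76
scene cyl 32 [591.55 -35.82] rms 0.77
[-7.11776109e-02  9.37166429e+01]
t 17.28 tcp [591.7 -36.8 146.9] F [-0.1 -0.4 -1. ] open 14.2 j [-0.06  0.43 -0.15  1.    0.    1.47]
[[-0.001  0.999  0.036]
 [ 0.     0.036 -0.999]
 [-1.    -0.001 -0.   ]]
```

View pics/s17c.png

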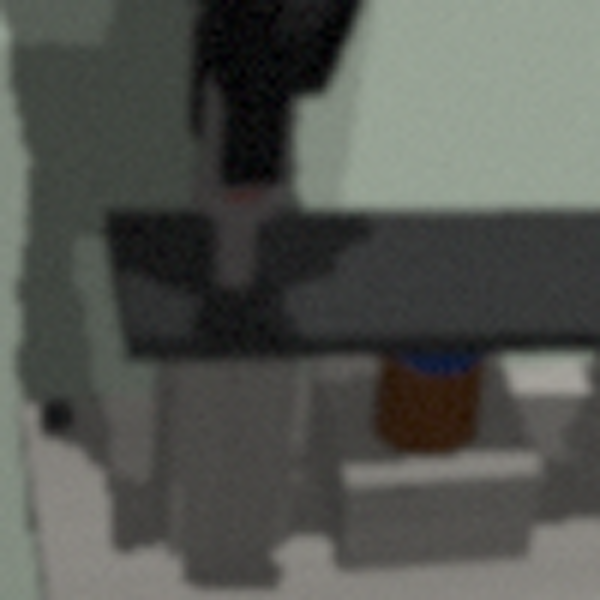

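The shank goes through the lid hole with no force, and the visible end stays at the hole. I'll keep going into the bore.

step_arm(increments=[0.002,0,0,0,0,0,-1,0.004,0,0,0,0,0,-1,0.006,0,0,0,0,0,-1,0.008,0,0,0,0,0,-1,0.01,0,0,0,0,0,-1,0.01,0,0,0,0,0,-1])

```text
time_s: 17.78
tcp_pos: [591.6, -36.8, 136.7]
ee_rot: [1.182, 1.227, -1.183]
wrist_force: [0.1, -1.3, 0.2]
opening: 14.1
```

```bash
python3 - <<'E'
from h import *
st()
E
```

```text
t 17.78 tcp [591.6 -36.8 136.7] F [ 0.1 -1.3  0.2] open 14.1 j [-0.06  0.44 -0.16  0.97  0.    1.47]
[[-0.001  0.999  0.036]
 [ 0.     0.036 -0.999]
 [-1.    -0.001 -0.   ]]
```

step_arm(increments=[0.003,0,0,0,0,0,-1,0.006,0,0,0,0,0,-1,0.009,0,0,0,0,0,-1,0.012,0,0,0,0,0,-1,0.012,0,0,0,0,0,-1])

```text
time_s: 18.2
tcp_pos: [591.5, -36.8, 124.4]
ee_rot: [1.182, 1.227, -1.183]
wrist_force: [-0.2, -1.0, -0.3]
opening: 14.1
```

```bash
python3 - <<'E'
from h import *
st()
E
```

```text
t 18.2 tcp [591.5 -36.8 124.4] F [-0.2 -1.  -0.3] open 14.1 j [-0.06  0.45 -0.18  0.94  0.    1.47]
[[-0.001  0.999  0.036]
 [ 0.     0.036 -0.999]
 [-1.    -0.001 -0.   ]]
```

step_arm(increments=[0.002,0,0,0,0,0,-1,0.004,0,0,0,0,0,-1,0.006,0,0,0,0,0,-1,0.008,0,0,0,0,0,-1,0.01,0,0,0,0,0,-1,0.01,0,0,0,0,0,-1])

```text
time_s: 18.7
tcp_pos: [592.0, -37.1, 115.1]
ee_rot: [1.183, 1.225, -1.183]
wrist_force: [0.4, -1.0, 0.6]
opening: 13.7
```

```bash
python3 - <<'E'
from h import *
st()
im,d=snap('scene','s18')
P=cloud('scene',d); m=(d>0)&(abs(P[...,0]-589)<23)&(P[...,1]>-15)&(P[...,1]<55)&(P[...,2]>80)&(P[...,2]<112); q=P[m]
print(np.polyfit(q[:,1],q[:,2],1),m.sum())
st()
E
```

```text
t 18.7 tcp [592.  -37.1 115.1] F [ 0.4 -1.   0.6] open 13.7 j [-0.06  0.45 -0.19  0.92 -0.    1.47]
[[ 0.     0.999  0.036]
 [-0.     0.036 -0.999]
 [-1.     0.     0.   ]]
[-2.19112927e-02  8.90040290e+01] 876
t 18.75 tcp [592.1 -37.  115.3] F [-0.1 -1.   0.6] open 13.9 j [-0.06  0.45 -0.19  0.92 -0.    1.47]
[[ 0.     0.999  0.036]
 [-0.     0.036 -0.999]
 [-1.     0.     0.   ]]
```

step_arm(increments=[0.001,0,0,0,0,0,-1,0.002,0,0,0,0,0,-1,0.003,0,0,0,0,0,-1,0.0035,0,0,0,0,0,-1,0.0035,0,0,0,0,0,-1])

```text
time_s: 19.17
tcp_pos: [592.1, -37.1, 112.4]
ee_rot: [1.183, 1.225, -1.182]
wrist_force: [-1.9, -1.9, 6.0]
opening: 14.1
```

```bash
python3 - <<'E'
from h import *
st()
im,d=snap('scene','s19')
P=cloud('scene',d); m=(d>0)&(abs(P[...,0]-589)<23)&(P[...,1]>-15)&(P[...,1]<55)&(P[...,2]>80)&(P[...,2]<112); q=P[m]
print(np.polyfit(q[:,1],q[:,2],1),m.sum())
st()
E
```

```text
t 19.17 tcp [592.1 -37.1 112.4] F [-1.9 -1.9  6. ] open 14.1 j [-0.06  0.46 -0.2   0.91 -0.    1.47]
[[ 0.001  0.999  0.036]
 [-0.     0.036 -0.999]
 [-1.     0.001  0.   ]]
[-2.1574251e-03  8.7116760e+01] 868
t 19.22 tcp [592.1 -37.1 112.4] F [-0.6 -2.   5.6] open 14.4 j [-0.06  0.46 -0.2   0.91 -0.    1.47]
[[ 0.001  0.999  0.036]
 [-0.001  0.036 -0.999]
 [-1.     0.001  0.001]]
```

step_arm(increments=[0.0005,0,0,0,0,0,-1,0.001,0,0,0,0,0,-1,0.001,0,0,0,0,0,-1,0.001,0,0,0,0,0,-1])

```text
time_s: 19.55
tcp_pos: [592.2, -37.1, 112.3]
ee_rot: [1.183, 1.225, -1.182]
wrist_force: [-2.8, -2.5, 11.4]
opening: 14.0
```

```bash
python3 - <<'E'
from h import *
st()
im,d=snap('scene','s20')
P=cloud('scene',d); m=(d>0)&(abs(P[...,0]-589)<23)&(P[...,1]>-15)&(P[...,1]<55)&(P[...,2]>80)&(P[...,2]<112); q=P[m]
print(np.polyfit(q[:,1],q[:,2],1),m.sum())
for w in [(445,-194),(430,-316)]:
    m=(d>0)&(abs(P[...,0]-w[0])<25)&(abs(P[...,1]-w[1])<25)&(P[...,2]>58)&(P[...,2]<75); print(m.sum(),P[m].mean(0))
cv2.imwrite('pics/s20.png',im[:,:,::-1])
cv2.imwrite('pics/s20c.png',cv2.resize(im[130:330,280:480,::-1],None,fx=3,fy=3))
st()
E
```

```text
t 19.55 tcp [592.2 -37.1 112.3] F [-2.8 -2.5 11.4] open 14.0 j [-0.06  0.46 -0.2   0.91 -0.    1.47]
[[ 0.001  0.999  0.036]
 [-0.001  0.036 -0.999]
 [-1.     0.001  0.001]]
[-3.65559314e-04  8.70723612e+01] 867
150 [ 449.67252498 -193.75935413   63.96175262]
147 [ 435.64217607 -314.89893775   63.9986649 ]
t 19.6 tcp [592.2 -37.1 112.2] F [-3.2 -1.8  9.6] open 13.7 j [-0.06  0.46 -0.2   0.91 -0.    1.47]
[[ 0.001  0.999  0.036]
 [-0.001  0.036 -0.999]
 [-1.     0.001  0.001]]
```

View pics/s20c.png

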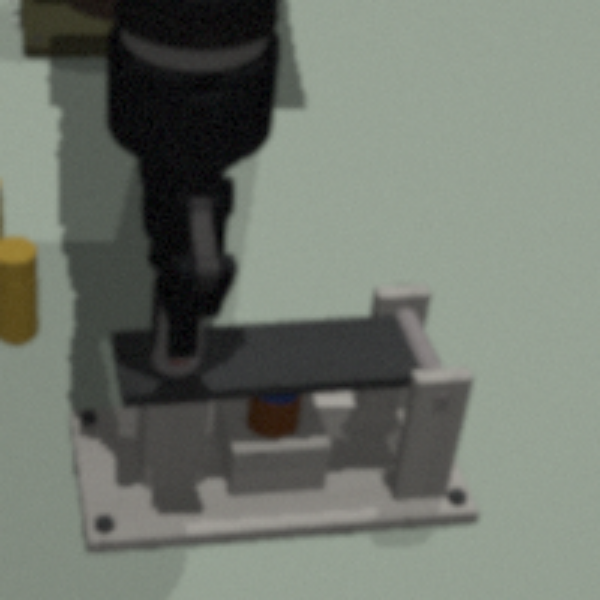

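```bash
python3 - <<'E'
from h import *
print(env.finish_job()); st()
E
```

```text
the job is handed in; nothing more can be done
None
the job is handed in; nothing more can be done
```

The job is handed in at about 19.6 s of the 66 s allowed, with the gripper still holding the pin and pressing it down. `finish_job()` gives no verdict, so the result below rests on my own checks.

**What I did:** I stood the amber vial in the socket and folded the lid down from behind with closed fingers; it rested ajar at about 0.07 rad. I then took the pin from its holder and lowered it through the lid hole into the bore with no resistance, and pressed until the lid shut.

**Last checks:**

| Check | Reading |
|---|---|
| Lid slope from depth | about 0.000 rad |
| Vertical wrist force | 10–11 N |
| Lateral wrist force | 2–3 N |
| Tool height | steady at 112.3 mm, putting the pin foot about 30 mm below the bore mouth |
| Finger opening | 14 mm, still on the knob |
| White vials at (445, -194) and (430, -316) | standing, within 1 mm of where they started |

**What disagreed or was not checked:**
- **Camera offset:** the two cameras differed by 1–2 mm, so I aligned by relative measurements in the scene camera.
- **Bore position:** the estimates of its x position spread over about 4 mm (590 to 594 mm). I used about 591.5 mm.
- **Pin tilt:** the pin may lean by about 0.03 rad in the grip, inside the 0.12 rad limit.
- **Vial:** I did not measure it again under the shut lid; it looked upright in the last picture.
- **White vials:** I measured only the two listed above. Two more stand at the far side of the bench, and I did not measure those at the end.

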